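Uncover a steriliser valve seat and hold the loupe over it in focus

ROBOT

A 7-joint arm with a two-finger parallel gripper is mounted at the origin on the work surface. World frame = base frame: x ahead of the robot, y to its left, z up, the work surface at z = 0. Lengths are in m, angles in degrees, forces in N, time in s.
With the tool pointing down it reaches from about 0.425 to 0.875 m from the base axis. Payload 4.7 kg.
Tool frame: the origin (TCP) lies at the centre of the arm's flange, where the gripper is bolted on; the fingertips stand 182 mm ahead of it and the grasp point (between the pads) lies 164 mm ahead of it; z points along the fingers, x is the direction in which the jaws open and shut, and the axes are right-handed (so a half turn about z gives the same grasp; the last joint's range is limited). The gripper opens to 87 mm and grips with 3 to 60 N. Pads are 19 mm wide; open, the fingers measure 117 mm over their backs; the gripper's body (75 mm by 190 mm) begins 51 mm behind the grasp point.
Start: joints at [-72.932, 18.392, -4.016, 83.108, 1.295, 78.541, -3.26], TCP at [0.182, 0.624, 0.405] pointing down, gripper open.
Joint ranges: [-163.93, 163.93], [-17.29, 119.83], [-79.2, 71.16], [3.27, 140.29], [-89.18, 269.18], [5.43, 117.66], [-154.24, 154.24]. Speed limits (degrees/s): [147.25, 147.25, 180, 180, 180, 180, 180].

INTERFACE

Orientations are given as [roll, pitch, yaw] about the fixed x, y, z axes, in that order (R = Rz(yaw) Ry(pitch) Rx(roll)).
In Python, from cell import env gives the robot as it stands. The module is installed in compiled form; this text tells all that it offers.
- The arm moves only by the tool carry_out, never from a script. Its argument "increments" is a list of rows, each a list of 5 numbers: the shift along the world's x, y, z in m, then the turn about the world's z in degrees, then the gripper's target within -1 to 1 (shut at 1, half-way at 0, fully open at -1). In form: [[dx, dy, dz, spin, jaw], ...]. A call has 1 to 20 rows; each row is the pose to reach, as a shift and turn from the pose commanded when the call began; what a row does not reach only later rows make up. A row lasts 1/10 s, in which the tool goes at most 50 mm and 8.59 degrees, less where a joint would pass 70% of its speed; a pose out of reach is approached as far as the arm can. A call with a gripper value outside its range is refused whole. The fingers move at their own pace and stop on an object; "grip_force" is the grip in N (left out, the last holds). Time passes only in rows, so rows that repeat a pose let the fingers close. It gives the time, the measured TCP pose, the force and the opening at its end, in the units of the state.
- env.get_obs(): the state, without advancing time (a new reading comes with each control period).
- env.read_camera(name): name is "scene" or "top"; returns (picture, depth): 384x512x3 uint8, red, green, blue; 384x512 float32, m along the optical axis (not along the pixel's ray), 0 where there is no reading.
- env.get_calibration(name): a dict with "K" (3x3 intrinsics, pixels), "camera_from_world" (4x4, takes a point from world to camera coordinates). Camera axes: x right, y down, z forward; pixel columns grow to the right and rows downward; lengths in m; the calibration is good to about 2 mm. A picture is of the moment at which its call begins. get_calibration takes no time and is no camera call.
- env.sign_off(): hands the job in, once; it reports no verdict.
The state is a dict: "time_s": time; "qpos": joint angles; "joint_velocities": joint speeds; "effort": joint torques, N m; "tool_pos": TCP position; "tool_rot": TCP orientation; "force": force on the tool from outside, world axes, zero at the start; "wrist_torque": the same for the moment, N m; "grip_width": finger opening in m.
Only numpy, scipy, OpenCV 4.12 (cv2) and the standard library are available. Lean on these libraries where they do the work, as an engineer would, in place of code of your own. Each camera call takes 0.05 s, during which the arm holds its last target.

TASK

Lift the steel dust cover off the brass valve seat and hang it by its handle on the two-pronged hook stand, letting go of it there. Then pick up the yellow-handled loupe and hold it level, lens centred above the valve seat, at the height shown by the orange pointer on the post, without touching the valve with the loupe, shifting the pointer or disturbing the jar, wrench and seal tray. Finish while still holding the loupe still there: do not put it down or let go.

Things in the scene. Friction and masses are not known exactly. Their poses are not given: they have to be found in the camera images.
- cover: Loose steel dust cover, an upside-down round pot (open below) of 120 mm diameter and 55 mm height, at the start standing over the valve seat on the stand's plate, hiding the valve. A bail handle of 8 mm round bar stands rigidly on its top: two upright legs at y = +-53 mm and a level cross bar along the body's y whose centre line is 115 mm above the rim. About 0.25 kg. Origin: centre of its open rim, z up.
- cover_grip (a point): Middle of the cover's handle bar, in the centre of the red grip block (14 mm along x and z, 40 mm long along y). On either side of the block the bare bar, 8 mm thick, runs on to the legs, whose inner faces are 98 mm apart. 60 mm of free space between the bar's centre line and the cover's top.
- hook: Fixed hook stand: blue base plate (100 x 120 x 12 mm), upright post 16 mm thick at the origin, cross bar on its top along y, and from this two level prongs pointing along the body's -x (at yaw 0 towards the robot), at y = +-36 mm, 8 mm thick, centre lines 200 mm above the bench, 115 mm long with the last 7 mm turned up (tip tops at 218 mm). The cover hangs with its handle bar laid across both prongs, red block between them. Origin: foot of the post on the bench, z up.
- hook_rest (a point): Where the middle of the cover's handle bar should rest: midway between the prongs, 75 mm from the post axis towards the tips, 208 mm above the bench. Axes as hook.
- stand: Fixed inspection stand: green base plate 150 mm (x) by 200 mm (y, from -80 to +120 mm), 12 mm thick; a white ring (60 mm outside, 6 mm high) on it holds the valve seat. A steel post 10 mm thick stands at y = +100 mm, its top 152 mm above the bench. Origin: on the bench below the ring's centre, z up.
- mark (a point): Tip of the orange pointer, a 4 mm thick level finger on a 20 mm collar that sits stiffly on the post of the stand; its tip points at the valve, 75 mm from the valve's axis. The collar's height differs from start to start, 100 to 140 mm above the bench. The point's height (mid thickness of the pointer) is the height at which the middle of the lens must be held. z up.
- valve: Loose brass valve seat, 44 mm flange and 28 mm neck, 28 mm high, 0.12 kg, standing in the white ring on the stand's plate, under the cover at the start. Leave it there. Origin: centre of its underside, z up.
- valve_top (a point): Centre of the valve seat's top face, 28 mm above its underside, 40 mm above the bench.
- loupe: Loose loupe lying flat on the bench: round lens in a steel frame (68 mm diameter, 14 mm high) with a straight yellow handle along the body's -x, from x = -33 to -123 mm, 18 mm wide (y) and 28 mm high (z = 0 to 28 mm). About 0.12 kg, centre of mass about 50 mm from the lens centre along the handle. Origin: underside, below the lens centre, z up.
- lens (a point): Centre of the loupe's lens, 7 mm above the loupe's underside.
- loupe_grip (a point): Good place to grip the loupe's handle: 60 mm from the lens centre (loupe frame x = -60 mm), 20 mm above the underside; grip across the 18 mm width (loupe's y).
- jar: Bystander: white jar with a blue cap, 60 mm diameter, 85 mm high, on the bench beyond the stand. Origin: centre of its underside.
- wrench: Bystander: steel wrench lying 120 mm long, flat on the bench beyond the stand. Origin: near the middle of its length, on its underside; it lies along its own x.
- tray: Bystander: small grey open tray, 90 x 70 x 22 mm, with black seals, beyond the stand. Origin: centre of its underside.
There are look-alikes about, which are no part of the job. There is more than one size of the stand; the one meant has the size given above.

How it is judged:
By the outcome, as a careful person would: the job done as asked, in the order asked, and still so for the second after the job is handed in, while the arm keeps its last pose, push and grip.
It also fails if it takes over 64 s, if anything falls off the work surface, if the arm or the gripper's body presses on something with over 40 N, if the wrist force passes 120 N, or if a joint passes its speed limit or range.

## Working session

There is one attempt and no reset: what is moved stays moved. The work goes in short steps, Python scripts to look and compute and a tool call to move; the robot and the scene stay as the last step left them, time stands still between calls to the robot, and variables do not carry over. Pictures are saved under pics/ and viewed, and the job is handed in when it is done.

Besides the shell and the picture viewer there is one more tool, called after "Request:" as name(argument=value, ...), one argument or row to a line, values as JSON. carry_out: Moves the arm, as the interface text tells. Its arguments: {"type":"object","properties":{"increments":{"type":"array"},"grip_force":{"type":"number"}},"required":["increments"]}

```bash
mkdir -p pics; cat > h.py <<'E'
import numpy as np, cv2
from cell import env
def grab(tag):
    out={}
    for n in ("scene","top"):
        p,d=env.read_camera(n); c=env.get_calibration(n)
        cv2.imwrite(f"pics/{tag}_{n}.png",cv2.cvtColor(p,cv2.COLOR_RGB2BGR))
        np.savez(f"pics/{tag}_{n}.npz",p=p,d=d,K=c["K"],T=c["camera_from_world"])
def load(tag,n):
    z=np.load(f"pics/{tag}_{n}.npz"); return z["p"],z["d"],z["K"],z["T"]
def ray(K,T,u,v):
    R=T[:3,:3];o=-R.T@T[:3,3]; return o,R.T@np.linalg.inv(K)@np.array([u,v,1.])
def onz(K,T,u,v,z):
    o,d=ray(K,T,u,v); return o+d*(z-o[2])/d[2]
def pt(d,K,T,u,v):
    o,r=ray(K,T,u,v); return o+r*d[int(v),int(u)]
def cloud(d,K,T):
    v,u=np.mgrid[:d.shape[0],:d.shape[1]]
    R=T[:3,:3];c=np.stack([u,v,np.ones_like(u)],-1)@np.linalg.inv(K).T*d[...,None]
    return (c-T[:3,3])@R
def proj(K,T,P):
    c=K@(T[:3,:3]@np.array(P)+T[:3,3]); return c[:2]/c[2]
E
python3 - <<'E'
from h import *
grab("a")
o=env.get_obs();print(o["time_s"],o["tool_pos"],o["tool_rot"],o["grip_width"])
for n in("scene","top"):
    c=env.get_calibration(n);T=c["camera_from_world"];print(n,-T[:3,:3].T@T[:3,3])
    im=cv2.imread(f"pics/a_{n}.png");cv2.imwrite(f"pics/a_{n}_big.png",cv2.resize(im,(800,600),interpolation=cv2.INTER_CUBIC))
E
```

```text
0.1 [0.18195842 0.62381183 0.40374614] [1.79995347e+02 1.02527497e-01 7.37435295e+01] 0.08677823540388803
scene [ 1.15117193 -0.49163493  1.09399672]
top [0.22724651 0.00835661 1.66962242]
```

View pics/a_scene_big.png

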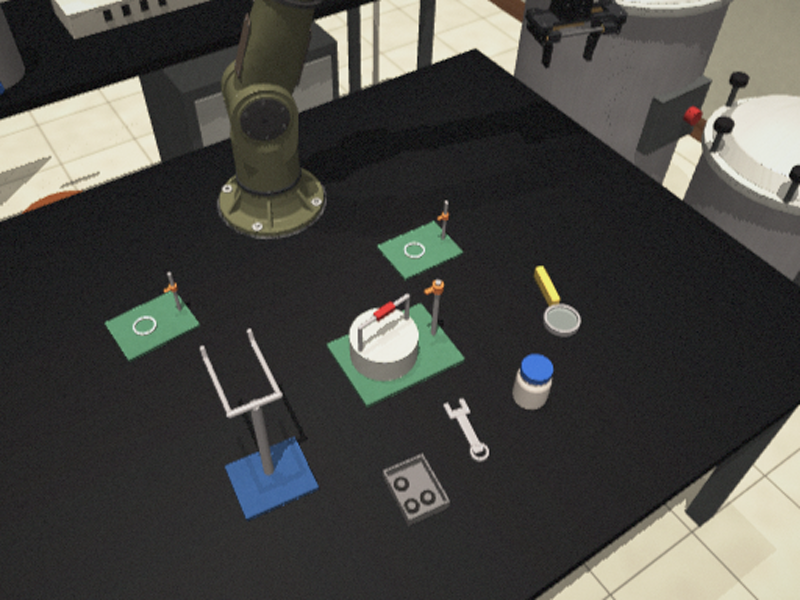

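View pics/a_top_big.png

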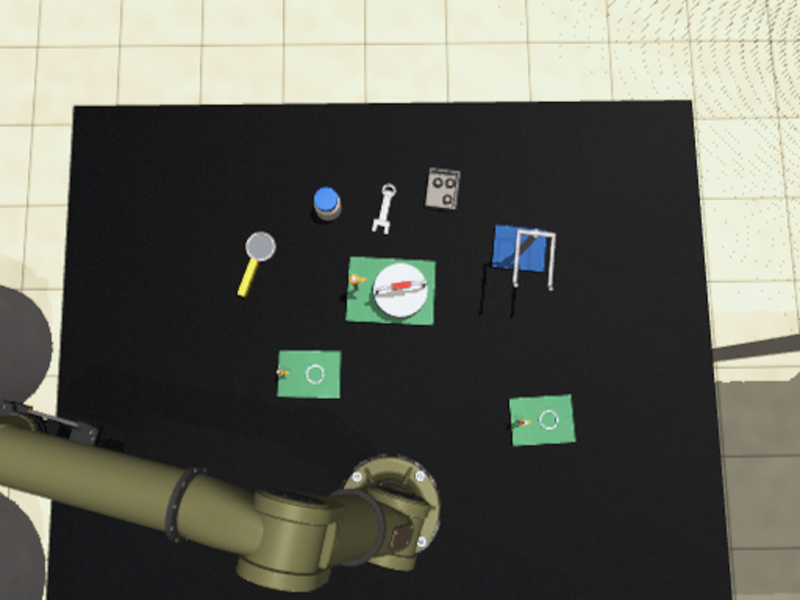

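The top view (800x600 enlargement) shows three green stands. The large one, with the cover and red block, is at (400,290). Two smaller look-alikes are at (315,374) and (548,420). There is one hook at (522,250) and one loupe at (258,262), with the jar at (327,203), wrench at (385,208) and tray at (443,188). I choose the large stand with the cover on it and will measure its size.

```bash
python3 - <<'E'
from h import *
def comps(m,mn=8):
    n,l,s,c=cv2.connectedComponentsWithStats(m.astype(np.uint8),connectivity=8)
    return [(l==i,s[i,4],c[i]) for i in range(1,n) if s[i,4]>=mn]
for n in("scene","top"):
    p,d,K,T=load("a",n); C=cloud(d,K,T); hsv=cv2.cvtColor(p,cv2.COLOR_RGB2HSV); H,S,V=[hsv[...,i].astype(int) for i in range(3)]
    tab=(C[...,0]>0.15)&(C[...,0]<1.1)&(abs(C[...,1])<.6)&(d>0)
    M=dict(red=((H<5)|(H>174))&(S>150)&(V>80),orange=(H>5)&(H<20)&(S>140)&(V>100),yellow=(H>22)&(H<34)&(S>130)&(V>90),green=(H>60)&(H<90)&(S>80)&(V>50),blue=(H>100)&(H<120)&(S>120)&(V>60))
    for k,m in M.items():
        for mm,a,c in comps(m&tab,4):
            P=C[mm]; r=cv2.minAreaRect(P[:,:2].astype(np.float32))
            print(n,k,a,c.round(1),"med",np.median(P,0).round(3),"zmax",P[:,2].max().round(3),"rect",np.round(r[0],3),np.round(r[1],3),round(r[2],1))
    # high points
    for lo,hi,nm in((.19,.23,"prong"),(.117,.14,"bar"),(.06,.075,"covtop"),(.005,.035,"low")):
        for mm,a,c in comps(tab&(C[...,2]>lo)&(C[...,2]<hi),15):
            P=C[mm]; r=cv2.minAreaRect(P[:,:2].astype(np.float32))
            print(n,nm,a,c.round(1),np.median(P,0).round(3),"rect",np.round(r[0],3),np.round(r[1],3),round(r[2],1))
for n,b in(("scene",(200,130,120,120)),("top",(210,150,100,70)),("top",(305,135,60,60)),("scene",(125,200,90,140))):
    im=cv2.imread(f"pics/a_{n}.png");x,y,w,h=b
    cv2.imwrite(f"pics/c_{n}_{x}.png",cv2.resize(im[y:y+h,x:x+w],None,fx=500/max(w,h),fy=500/max(w,h),interpolation=cv2.INTER_CUBIC))
E
python3 -c "
import cv2,numpy as np
" ; ls pics
```

```text
scene red 80 [245.7 198.4] med [ 0.484 -0.031  0.133] zmax 0.138 rect [0.437 0.004] [0.032 0.15 ] 51.2
scene orange 25 [283.2 138.5] med [0.301 0.231 0.07 ] zmax 0.078 rect [0.27  0.253] [0.019 0.097] 50.6
scene orange 62 [278.1 184.6] med [0.495 0.064 0.141] zmax 0.15 rect [0.442 0.104] [0.032 0.163] 49.6
scene orange 20 [109.2 184.2] med [ 0.188 -0.295  0.073] zmax 0.076 rect [ 0.187 -0.295] [0.02  0.014] 51.4
scene yellow 113 [350.3 180.8] med [0.519 0.318 0.027] zmax 0.035 rect [0.512 0.329] [0.035 0.118] 71.0
scene green 927 [268.5 159.5] med [0.305 0.182 0.008] zmax 0.015 rect [0.295 0.181] [0.148 0.12 ] 87.4
scene green 44 [264.5 159.6] med [0.295 0.166 0.008] zmax 0.015 rect [0.295 0.165] [0.029 0.022] 47.7
scene green 1038 [ 97.8 209.7] med [ 0.204 -0.344  0.008] zmax 0.015 rect [ 0.196 -0.345] [0.1   0.142] 3.7
scene green 1525 [257.2 230.1] med [0.524 0.009 0.012] zmax 0.018 rect [ 0.484 -0.007] [0.209 0.163] 86.2
scene green 59 [ 92. 208.] med [ 0.186 -0.36   0.007] zmax 0.013 rect [ 0.185 -0.36 ] [0.027 0.025] 38.8
scene blue 335 [343.  235.5] med [0.687 0.132 0.084] zma
[... 4036 characters left out ...]
2] rect [ 0.598 -0.32 ] [0.014 0.032] 54.2
top low 296 [341.  164.3] [ 0.554 -0.348  0.012] rect [ 0.564 -0.344] [0.065 0.091] 75.2
top low 1281 [245.9 186.8] [0.473 0.026 0.013] rect [ 0.48  -0.014] [0.209 0.163] 85.2
top low 1049 [197.8 239.5] [0.29  0.173 0.01 ] rect [0.29  0.174] [0.128 0.156] 7.1
top low 17 [276.9 247.2] [ 0.261 -0.106  0.006] rect [ 0.261 -0.105] [0.025 0.014] 89.6
top low 901 [346.3 265.3] [ 0.194 -0.35   0.011] rect [ 0.199 -0.347] [0.099 0.158] 2.2
top low 20 [285.9 273.6] [ 0.17  -0.134  0.007] rect [ 0.167 -0.135] [0.039 0.016] 23.0
a_scene.npz
a_scene.png
a_scene_big.png
a_top.npz
a_top.png
a_top_big.png
c_scene_125.png
c_scene_200.png
c_top_210.png
c_top_305.png
```

```bash
python3 - <<'E'
from h import *
import numpy as np
a=[cv2.imread("pics/"+f) for f in("c_scene_200.png","c_top_210.png")]
im=np.zeros((500,800,3),np.uint8)
a0=cv2.resize(a[0],(400,400));a1=cv2.resize(a[1],(400,280));im[:400,:400]=a0;im[:280,400:]=a1
cv2.imwrite("pics/c1.png",im)
# line fits
def fit(P):
    c=P.mean(0);u=np.linalg.svd(P-c)[2][0];return c.round(4),u.round(3),np.degrees(np.arctan2(u[1],u[0])).round(1)
for n in("scene","top"):
    p,d,K,T=load("a",n);C=cloud(d,K,T);X,Y,Z=C[...,0],C[...,1],C[...,2]
    b=(Z>.122)&(Z<.14)&(X>.44)&(X<.52)&(Y<.02)&(Y>-.09);P=C[b];print(n,"bar",fit(P[:,:2]),"y ext",P[:,1].min(),P[:,1].max(),"z",np.percentile(P[:,2],[10,50,90]).round(3))
    hm=(Z>.185)&(Z<.225)&(X>.4)&(X<.65)&(Y<-.2)&(Y>-.45)
    P=C[hm];ax=np.array([np.cos(np.radians(-7)),np.sin(np.radians(-7))]);ay=np.array([-ax[1],ax[0]])
    o=np.array([.55,-.31]);s=(P[:,:2]-o)@ax;t=(P[:,:2]-o)@ay
    print(" s range",np.percentile(s,[0,2,98,100]).round(3),"t",np.percentile(t,[0,2,98,100]).round(3))
    smx=np.percentile(s,99)
    for sg in(1,-1):
        q=(s<smx-.02)&(s>smx-.11)&(sg*(t-np.median([np.percentile(t,1),np.percentile(t,99)]))>0.02);print(" prong",q.sum(),fit(P[q][:,:2]),np.median(P[q][:,2]))
    q=s>smx-.012;print(" cross",fit(P[q][:,:2]))
    tp=(Z>.195)&hm; 
    c=(Z>.06)&(Z<.074)&(X>.40)&(X<.56)&(Y<.04)&(Y>-.11);P=C[c][:,:2].astype(np.float32);print(" covtop",np.round(cv2.minEnclosingCircle(P),3) if 0 else cv2.minEnclosingCircle(P))
    # post of hook
    q=(Z>.03)&(Z<.17)&(X>.5)&(X<.65)&(Y<-.25)&(Y>-.38);print(" post",C[q].mean(0).round(3),q.sum())
E
```

```text
scene bar (array([ 0.4835, -0.0351]), array([ 0.129, -0.992]), np.float64(-82.6)) y ext -0.08708275478390572 0.019964107983167823 z [0.126 0.131 0.135]
 s range [-0.094 -0.089  0.031  0.034] t [-0.037 -0.037  0.042  0.043]
 prong 119 (array([ 0.5235, -0.268 ]), array([ 0.992, -0.128]), np.float64(-7.3)) 0.2027523547953367
 prong 121 (array([ 0.513 , -0.3391]), array([ 0.993, -0.12 ]), np.float64(-6.9)) 0.20283644546652152
 cross (array([ 0.5765, -0.3114]), array([-0.118, -0.993]), np.float64(-96.8))
 covtop ((0.4815623462200165, -0.03136118873953819), 0.06202568858861923)
 post [ 0.58  -0.312  0.104] 218
top bar (array([ 0.4735, -0.0329]), array([ 0.131, -0.991]), np.float64(-82.4)) y ext -0.0865630885413456 0.017675195080970953 z [0.128 0.132 0.138]
 s range [-0.1   -0.098  0.022  0.024] t [-0.04  -0.039  0.04   0.041]
 prong 67 (array([ 0.5101, -0.2683]), array([-0.992,  0.127]), np.float64(172.7)) 0.20383917546688787
 prong 69 (array([ 0.502 , -0.3396]), array([-0.992,  0.128]), np.float64(172.7)) 0.20383303324234975
 cross (array([ 0.5663, -0.3096]), array([-0.119, -0.993]), np.float64(-96.8))
 covtop ((0.47368311882019043, -0.03321530297398567), 0.06051969155669212)
 post [ 0.562 -0.308  0.111] 49
```

View pics/c1.png

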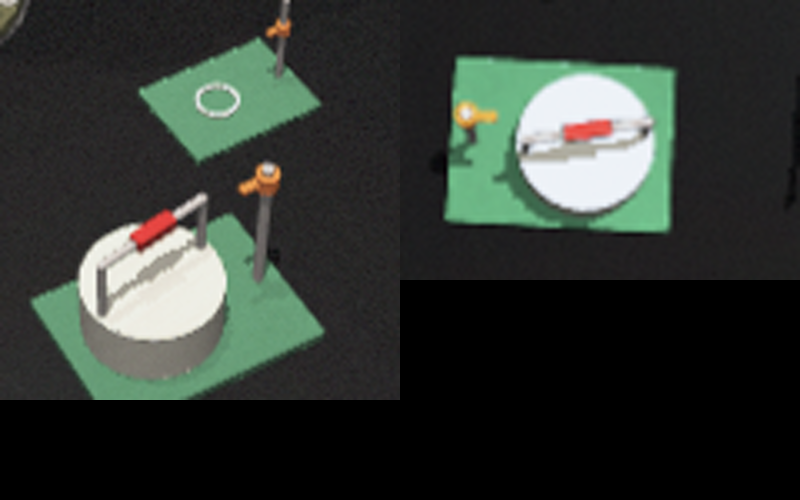

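The crop confirms the cover with the red block on the large stand. The two cameras disagree by several mm in x for the higher parts, so I'll triangulate and check.

```bash
cat >> h.py <<'E'
def tri(r1,r2):
    (o1,d1),(o2,d2)=r1,r2; A=np.stack([d1,-d2],1); s=np.linalg.lstsq(A,o2-o1,rcond=None)[0]
    a=o1+d1*s[0];b=o2+d2*s[1]; return (a+b)/2,b-a
def hsvm(p,lo,hi):
    h=cv2.cvtColor(p,cv2.COLOR_RGB2HSV); return cv2.inRange(h,np.array(lo),np.array(hi))>0
def cen(m,box):
    x,y,w,h=box; q=np.zeros_like(m);q[y:y+h,x:x+w]=m[y:y+h,x:x+w]
    v,u=np.nonzero(q);return u.mean(),v.mean(),len(u)
E
python3 - <<'E'
from h import *
D={n:load("a",n) for n in("scene","top")}
def both(nm,lo,hi,bs,bt,z=None):
    R=[];
    for n,b in(("scene",bs),("top",bt)):
        p,d,K,T=D[n];u,v,k=cen(hsvm(p,lo,hi),b);R.append(ray(K,T,u,v));
        print(nm,n,k,round(u,1),round(v,1),"on z",[onz(K,T,u,v,zz).round(4) for zz in ([z] if z else [])])
    print("  tri",[x.round(4) for x in tri(*R)])
both("red",(0,150,60),(5,255,255),(230,185,35,30),(240,170,30,22),.130)
both("yellow",(20,100,60),(34,255,255),(335,165,30,35),(145,160,25,35),.022)
both("jarcap",(100,120,40),(120,255,255),(325,222,35,30),(198,115,25,22),.083)
both("orange",(6,110,60),(22,255,255),(265,175,25,25),(218,172,18,18),.135)
for n in D:
    p,d,K,T=D[n];C=cloud(d,K,T)
    m=(C[...,0]>.3)&(C[...,0]<.9)&(abs(C[...,1])<.5)&(p.max(-1)<40)&(d>0);P=C[m]
    A=np.c_[P[:,:2],np.ones(len(P))];print(n,"table plane",np.linalg.lstsq(A,P[:,2],rcond=None)[0].round(4), "cam z axis",T[2,:3].round(3))
# base of robot centre: olive flange
E
```

```text
red scene 80 245.7 198.4 on z [array([ 0.4801, -0.0304,  0.13  ])]
red top 30 256.5 182.1 on z [array([ 0.4753, -0.0344,  0.13  ])]
  tri [array([ 0.4772, -0.0319,  0.1277]), array([-0.003 , -0.0051, -0.0003])]
yellow scene 241 349.3 182.5 on z [array([0.5214, 0.3149, 0.022 ])]
yellow top 171 158.4 177.4 on z [array([0.5145, 0.314 , 0.022 ])]
  tri [array([0.517 , 0.317 , 0.0162]), array([-0.0027, -0.0036, -0.0011])]
jarcap scene 336 343.0 235.5 on z [array([0.6873, 0.1324, 0.083 ])]
jarcap top 194 208.1 126.5 on z [array([0.6829, 0.1311, 0.083 ])]
  tri [array([0.6849, 0.1328, 0.0797]), array([-0.002 , -0.0028, -0.0008])]
orange scene 82 277.8 184.6 on z [array([0.4901, 0.0649, 0.135 ])]
orange top 25 227.9 178.8 on z [array([0.4868, 0.061 , 0.135 ])]
  tri [array([0.4883, 0.0632, 0.1341]), array([-0.0027, -0.0042, -0.0006])]
scene table plane [ 0.0008  0.0001 -0.0006] cam z axis [-0.537  0.373 -0.757]
top table plane [-0.0023 -0.0008  0.0017] cam z axis [ 0.151 -0.011 -0.989]
```

Request:
carry_out(
  increments=[
    [0.02, -0.02, 0, -4, -1],
    [0.05, -0.055, 0, -9, -1],
    [0.08, -0.09, 0, -15, -1],
    [0.11, -0.125, 0, -21, -1],
    [0.14, -0.16, 0, -27, -1],
    [0.17, -0.195, 0, -33, -1],
    [0.195, -0.235, 0, -39, -1],
    [0.215, -0.275, 0, -43, -1],
    [0.235, -0.315, 0, -47, -1],
    [0.25, -0.36, 0, -50, -1],
    [0.26, -0.405, 0, -53, -1],
    [0.27, -0.45, 0, -56, -1],
    [0.275, -0.495, 0, -58, -1],
    [0.28, -0.535, 0, -60, -1],
    [0.285, -0.57, 0, -62, -1],
    [0.29, -0.6, 0, -64, -1],
    [0.295, -0.63, 0, -65.5, -1],
    [0.295, -0.648, 0, -66.2, -1],
    [0.295, -0.656, 0, -66.2, -1],
    [0.295, -0.656, 0, -66.2, -1],
  ],
)

```text
time_s: 2.1
tool_pos: [0.4768, -0.0323, 0.4047]
tool_rot: [-180.0, 0.0, 7.5]
force: [0.3, 0.8, 1.3]
grip_width: 0.087
```

```bash
python3 - <<'E'
from h import *
grab("b")
a=[cv2.imread(f"pics/b_{n}.png") for n in("scene","top")]
im=np.hstack([cv2.resize(a[0][100:250,180:330],(400,400),interpolation=cv2.INTER_CUBIC),cv2.resize(a[1][120:240,200:320],(400,400),interpolation=cv2.INTER_CUBIC)])
cv2.imwrite("pics/b.png",im);o=env.get_obs();print(o["tool_pos"],o["tool_rot"],o["force"])
tp=o["tool_pos"]
for n in("scene","top"):
    p,d,K,T=load("b",n);y=np.radians(o["tool_rot"][2])
    for s in(-.0435,0,.0435):print(n,"tip",proj(K,T,[tp[0]+s*np.cos(y),tp[1]+s*np.sin(y),tp[2]-.182]).round(1))
E
```

```text
[ 0.47695935 -0.0305476   0.40462717] [-1.79964664e+02  1.17019439e-02  7.66186653e+00] [-0.11940769  0.02969982 -0.51848672]
scene tip [234.  163.6]
scene tip [245.5 173.2]
scene tip [257.3 183.2]
top tip [258.1 190.4]
top tip [256.  176.9]
top tip [253.9 163.5]
```

View pics/b.png

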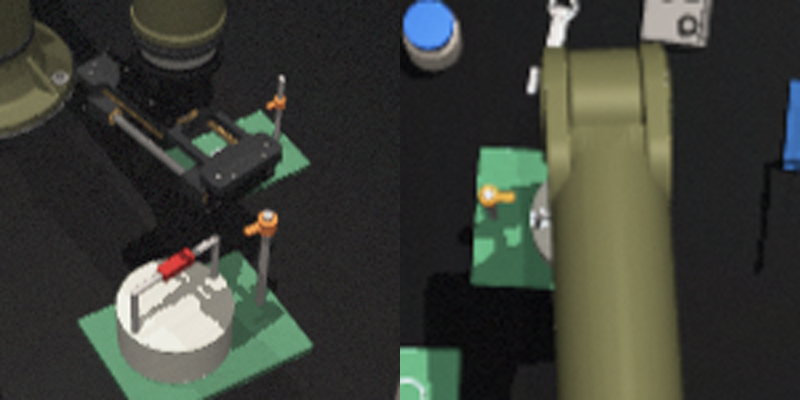

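```bash
python3 - <<'E'
from h import *
a=cv2.imread("pics/b_scene.png")[120:220,190:310].astype(float)
a=255*(a/255)**0.45
cv2.imwrite("pics/b2.png",cv2.resize(a.astype(np.uint8),(720,600),interpolation=cv2.INTER_CUBIC))
E
```

```text
(no output)
```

View pics/b2.png

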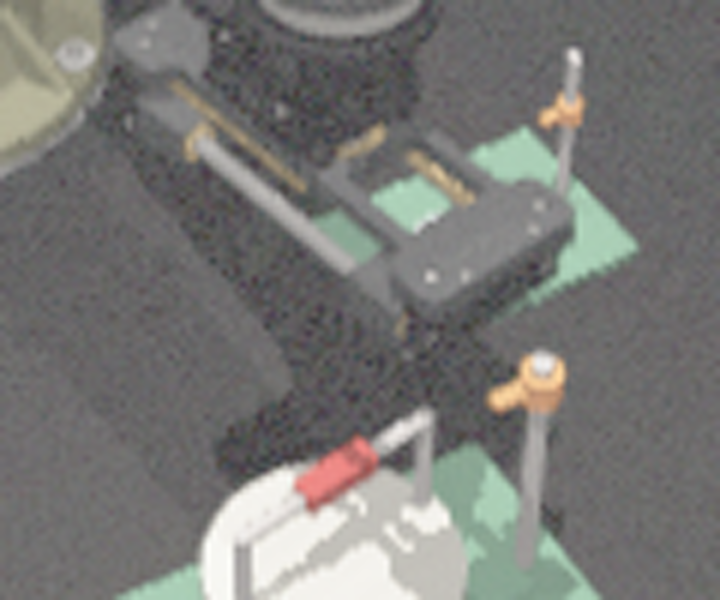

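The crop shows the open jaws straddling the red block at (245,198), aligned with the handle, with the pointer clear at (278,185). I'll descend and close gently.

Request:
carry_out(
  increments=[
    [0, 0, -0.02, 0, -1],
    [0, 0, -0.045, 0, -1],
    [0, 0, -0.065, 0, -1],
    [0, 0, -0.085, 0, -1],
    [0, 0, -0.1, 0, -1],
    [0, 0, -0.11, 0, -1],
    [0, 0, -0.113, 0, -1],
    [0, 0, -0.113, 0, -1],
  ],
  grip_force=10,
)

```text
time_s: 3.0
tool_pos: [0.4771, -0.0313, 0.2917]
tool_rot: [180.0, 0.0, 7.6]
force: [0.5, -0.1, 0.2]
grip_width: 0.0872
```

```bash
python3 - <<'E'
from h import *
grab("c")
a=cv2.imread("pics/c_scene.png")[140:240,190:310].astype(float)
a=255*(a/255)**0.5
cv2.imwrite("pics/c2.png",cv2.resize(a.astype(np.uint8),(720,600),interpolation=cv2.INTER_CUBIC))
E
```

```text
(no output)
```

View pics/c2.png

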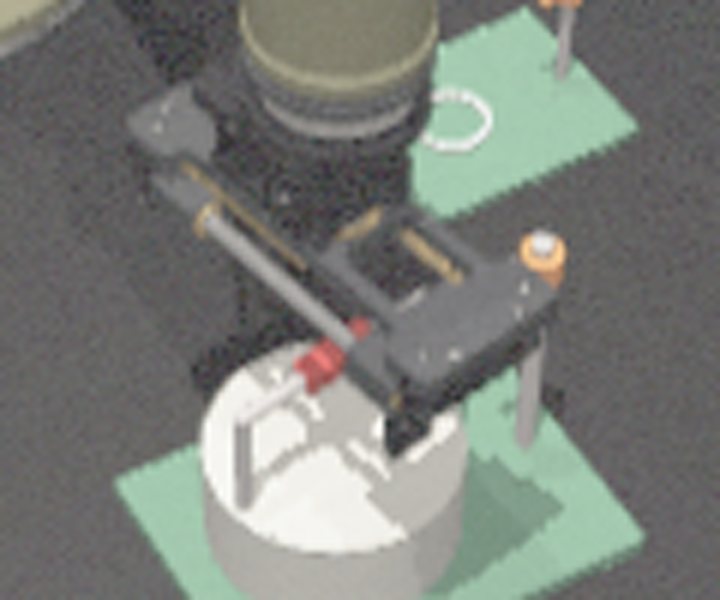

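The picture shows the jaws straddling the block, with the near fingertip at about (257,213) and the cover undisturbed. Now I close.

Request:
carry_out(
  increments=[
    [0, 0, 0, 0, 0],
    [0, 0, 0, 0, 0.4],
    [0, 0, 0, 0, 1],
    [0, 0, 0, 0, 1],
    [0, 0, 0, 0, 1],
    [0, 0, 0, 0, 1],
    [0, 0, 0, 0, 1],
  ],
  grip_force=10,
)

```text
time_s: 3.8
tool_pos: [0.477, -0.032, 0.2918]
tool_rot: [180.0, -0.0, 7.5]
force: [-0.3, -0.6, 0.2]
grip_width: 0.0385
```

Request:
carry_out(
  increments=[
    [0, 0, 0, 0, 1],
    [0, 0, 0, 0, 1],
    [0, 0, 0, 0, 1],
  ],
  grip_force=40,
)

```text
time_s: 4.1
tool_pos: [0.4773, -0.032, 0.292]
tool_rot: [180.0, -0.1, 7.5]
force: [1.5, -0.4, 0.5]
grip_width: 0.015
```

Request:
carry_out(
  increments=[
    [0, 0, 0, 0, 1],
    [0, 0, 0.008, 0, 1],
    [0, 0, 0.02, 0, 1],
    [0, 0, 0.04, 0, 1],
    [0, 0, 0.065, 0, 1],
    [0, 0, 0.09, 0, 1],
    [0, 0, 0.11, 0, 1],
    [0, 0, 0.12, 0, 1],
    [-0.005, -0.005, 0.122, -2, 1],
    [-0.015, -0.025, 0.122, -5, 1],
    [-0.03, -0.06, 0.122, -8, 1],
    [-0.045, -0.1, 0.122, -11, 1],
    [-0.055, -0.14, 0.122, -13, 1],
    [-0.06, -0.18, 0.122, -14.6, 1],
    [-0.065, -0.215, 0.122, -14.6, 1],
    [-0.065, -0.24, 0.122, -14.6, 1],
    [-0.065, -0.255, 0.122, -14.6, 1],
    [-0.065, -0.26, 0.122, -14.6, 1],
    [-0.065, -0.26, 0.122, -14.6, 1],
    [-0.065, -0.26, 0.122, -14.6, 1],
  ],
  grip_force=40,
)

```text
time_s: 6.1
tool_pos: [0.4118, -0.2913, 0.4134]
tool_rot: [-179.9, 0.1, -7.0]
force: [0.6, 0.3, -2.5]
grip_width: 0.0138
```

```bash
python3 - <<'E'
from h import *
grab("d")
a=[cv2.imread(f"pics/d_{n}.png") for n in("scene","top")]
im=np.hstack([cv2.resize(a[0][160:340,90:270],(400,400),interpolation=cv2.INTER_CUBIC),cv2.resize(a[1][110:240,240:370],(400,400),interpolation=cv2.INTER_CUBIC)])
cv2.imwrite("pics/d.png",im);o=env.get_obs();print(o["time_s"],o["tool_pos"],o["tool_rot"],o["force"])
E
```

```text
6.2 [ 0.41215204 -0.29103252  0.41358205] [-1.79954025e+02  1.39841315e-02 -6.97122858e+00] [-0.38851193  0.53765191 -2.10605807]
```

View pics/d.png

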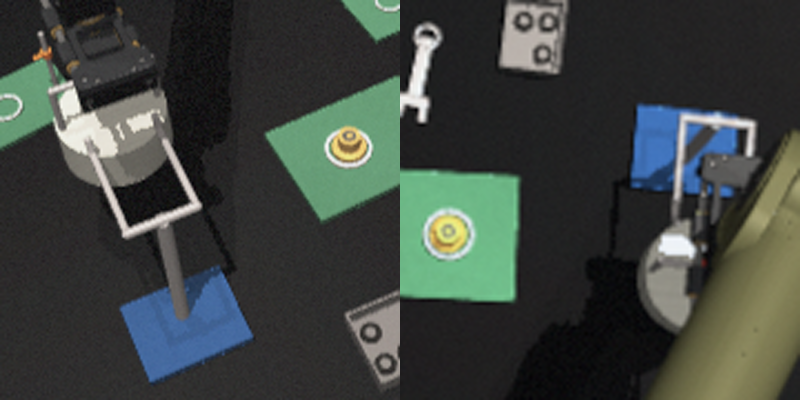

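```bash
python3 - <<'E'
from h import *
tp=env.get_obs()["tool_pos"];ax=np.array([np.cos(np.radians(-7.1)),np.sin(np.radians(-7.1))]);ay=np.array([-ax[1],ax[0]])
for n in("scene","top"):
    p,d,K,T=load("d",n);C=cloud(d,K,T);X,Y,Z=[C[...,i] for i in range(3)]
    # lower cover wall & top, extents in hook axes
    m=(Z>.13)&(Z<.196)&(abs(X-tp[0])<.09)&(abs(Y-tp[1])<.09)&(p.max(-1)>70)&(d>0)
    P=C[m];s=P[:,:2]@ax;t=P[:,:2]@ay
    print(n,m.sum(),"tool s,t",(tp[:2]@ax).round(4),(tp[:2]@ay).round(4),"s",np.percentile(s,[0,1,99,100]).round(4),"t",np.percentile(t,[0,1,99,100]).round(4))
    # fit circle on wall (steep) points  z .14-.18
    q=(P[:,2]<.18)&(P[:,2]>.14);Q=P[q][:,:2];A=np.c_[2*Q,np.ones(len(Q))];x=np.linalg.lstsq(A,(Q**2).sum(1),rcond=None)[0]
    print("  wall circle",q.sum(),x[:2].round(4),np.sqrt(x[2]+x[0]**2+x[1]**2).round(4))
    hm=(Z>.197)&(Z<.225)&(X>.45)&(X<.65)&(Y<-.2)&(Y>-.42)&(p.min(-1)>90);P=C[hm];s=P[:,:2]@ax;t=P[:,:2]@ay
    print("  hook s",np.percentile(s,[0,1,99,100]).round(4),"t",np.percentile(t,[0,1,99,100]).round(4))
im=cv2.imread("pics/d_scene.png")[185:275,105:195];cv2.imwrite("pics/d2.png",cv2.resize((255*(im/255.)**.6).astype(np.uint8),(600,600),interpolation=cv2.INTER_CUBIC))
E
```

```text
scene 1564 tool s,t 0.445 -0.2379 s [0.3943 0.4064 0.5073 0.5085] t [-0.2974 -0.2959 -0.1826 -0.1782]
  wall circle 439 [ 0.4139 -0.2908] 0.0592
  hook s [0.4905 0.4933 0.6142 0.6173] t [-0.277  -0.2766 -0.1972 -0.1965]
top 376 tool s,t 0.445 -0.2379 s [0.3833 0.386  0.4928 0.4978] t [-0.239  -0.2288 -0.1799 -0.1795]
  wall circle 35 [ 0.4055 -0.289 ] 0.0564
  hook s [0.4834 0.4857 0.6069 0.6096] t [-0.2792 -0.2788 -0.2001 -0.2   ]
```

View pics/d2.png

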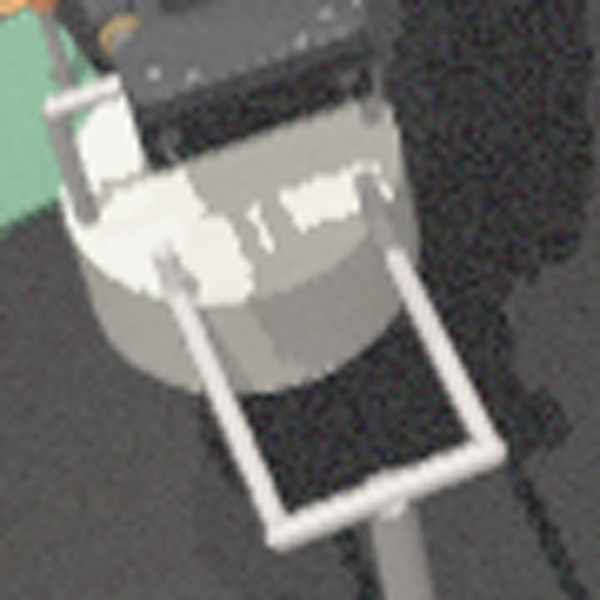

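Valve seat at crop (348,145) stays in its ring. The scene view agrees with the arm to about 2 mm (cover wall circle against tool). So the hook axis is at s≈0.606 and t≈-0.237, and I can insert.

Request:
carry_out(
  increments=[
    [0, 0, -0.005, 0, 1],
    [0, 0, -0.01, 0, 1],
    [0.005, -0.0005, -0.01, 0, 1],
    [0.015, -0.0015, -0.01, 0, 1],
    [0.03, -0.003, -0.01, 0, 1],
    [0.045, -0.005, -0.01, 0, 1],
    [0.06, -0.0065, -0.01, 0, 1],
    [0.072, -0.008, -0.01, 0, 1],
    [0.08, -0.009, -0.01, 0, 1],
    [0.0834, -0.0094, -0.01, 0, 1],
    [0.0834, -0.0094, -0.01, 0, 1],
    [0.0834, -0.0094, -0.01, 0, 1],
  ],
)

```text
time_s: 7.4
tool_pos: [0.4949, -0.3016, 0.4037]
tool_rot: [-180.0, 0.0, -7.1]
force: [-0.6, -0.2, -2.4]
grip_width: 0.0136
```

```bash
python3 - <<'E'
from h import *
grab("e")
im=cv2.imread("pics/e_scene.png")[190:290,100:220];cv2.imwrite("pics/e2.png",cv2.resize((255*(im/255.)**.6).astype(np.uint8),(720,600),interpolation=cv2.INTER_CUBIC))
E
```

```text
(no output)
```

View pics/e2.png

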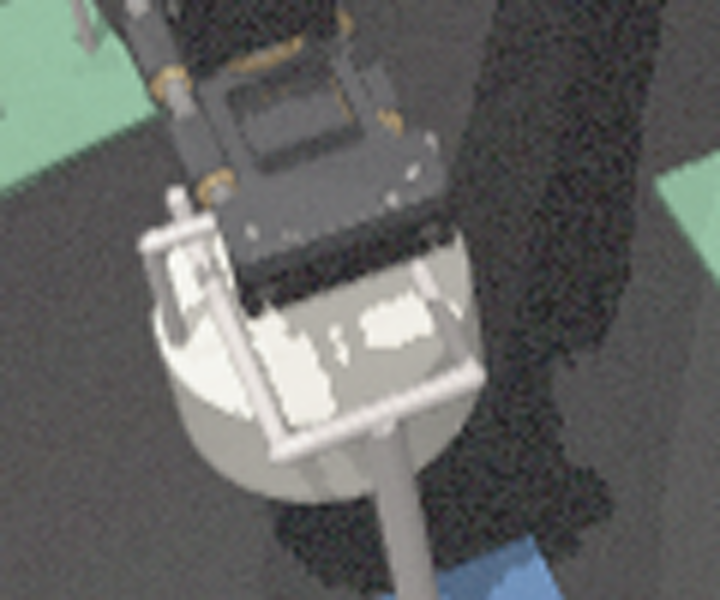

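The handle bar is now across both prongs, with the tip visible beyond the bar at crop (178,195). No contact force. Lowering.

Request:
carry_out(
  increments=[
    [0, 0, -0.008, 0, 1],
    [0, 0, -0.016, 0, 1],
    [0, 0, -0.022, 0, 1],
    [0, 0, -0.027, 0, 1],
    [0, 0, -0.029, 0, 1],
    [0, 0, -0.029, 0, 1],
    [0, 0, -0.029, 0, 1],
  ],
)

```text
time_s: 8.2
tool_pos: [0.4955, -0.3015, 0.375]
tool_rot: [180.0, -0.0, -7.1]
force: [0.2, -0.4, -2.5]
grip_width: 0.0134
```

Request:
carry_out(
  increments=[
    [0, 0, -0.001, 0, 1],
    [0, 0, -0.002, 0, 1],
    [0, 0, -0.002, 0, 1],
  ],
)

```text
time_s: 8.5
tool_pos: [0.4954, -0.3014, 0.3728]
tool_rot: [-180.0, -0.0, -7.1]
force: [-0.4, -0.2, -2.2]
grip_width: 0.0135
```

Request:
carry_out(
  increments=[
    [0, 0, -0.001, 0, 1],
    [0, 0, -0.001, 0, 1],
    [0, 0, -0.002, 0, 1],
    [0, 0, -0.002, 0, 1],
  ],
)

```text
time_s: 8.9
tool_pos: [0.4954, -0.3016, 0.3721]
tool_rot: [-180.0, -0.0, -7.1]
force: [-3.2, 2.6, 7.2]
grip_width: 0.0134
```

Contact: the bar is on the prongs. Now I release with a partial opening.

Request:
carry_out(
  increments=[
    [0, 0, 0.0005, 0, 0.6],
    [0, 0, 0.0005, 0, 0.5],
    [0, 0, 0.0005, 0, 0.3],
    [0, 0, 0.0005, 0, 0.1],
    [0, 0, 0.0005, 0, 0],
    [0, 0, 0.0005, 0, 0],
    [0, 0, 0.0005, 0, 0],
  ],
  grip_force=10,
)

```text
time_s: 9.6
tool_pos: [0.4954, -0.3014, 0.3712]
tool_rot: [180.0, -0.0, -7.1]
force: [0.8, -0.8, 0.1]
grip_width: 0.0431
```

```bash
python3 - <<'E'
from h import *
grab("f")
im=cv2.imread("pics/f_scene.png")[190:290,100:220];cv2.imwrite("pics/f2.png",cv2.resize((255*(im/255.)**.6).astype(np.uint8),(720,600),interpolation=cv2.INTER_CUBIC))
E
```

```text
(no output)
```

View pics/f2.png

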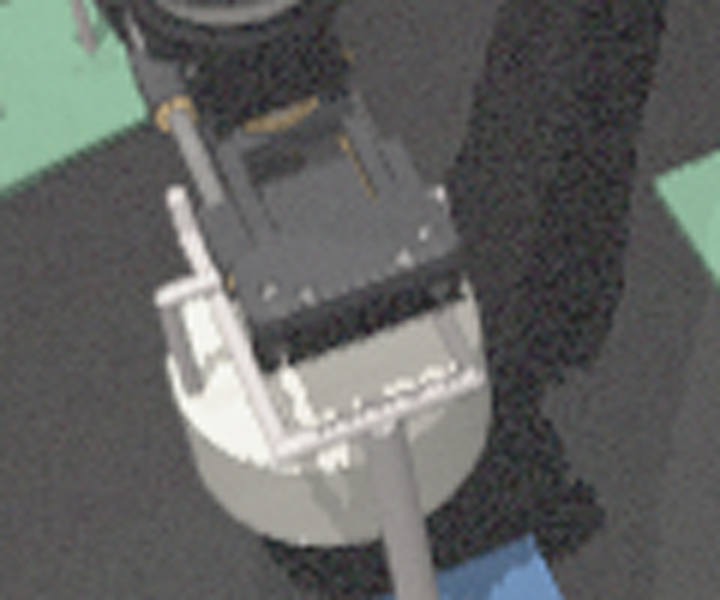

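The cover hangs on both prongs and the jaws are clear of it. I'll lift away and measure the loupe and pointer.

Request:
carry_out(
  increments=[
    [0, 0, 0.005, 0, 0],
    [0, 0, 0.015, 0, 0],
    [0, 0, 0.03, 0, 0],
    [0, 0, 0.05, 0, 0],
    [0, 0, 0.065, 0, 0],
    [0, 0, 0.075, 0, 0],
    [-0.01, 0.02, 0.08, 0, -0.3],
    [-0.02, 0.05, 0.08, 2, -0.6],
    [-0.025, 0.09, 0.08, 5, -1],
    [-0.025, 0.13, 0.08, 10, -1],
    [-0.025, 0.17, 0.08, 15, -1],
    [-0.025, 0.21, 0.08, 20, -1],
    [-0.025, 0.25, 0.08, 26, -1],
    [-0.02, 0.29, 0.08, 32, -1],
    [-0.015, 0.33, 0.08, 38, -1],
    [-0.005, 0.37, 0.08, 46, -1],
    [0, 0.4, 0.08, 54, -1],
    [0, 0.425, 0.08, 62, -1],
    [0, 0.435, 0.08, 70, -1],
    [0, 0.435, 0.08, 70, -1],
  ],
)

```text
time_s: 11.7
tool_pos: [0.4952, 0.1356, 0.4512]
tool_rot: [-180.0, 0.0, 63.2]
force: [0.2, -0.9, -0.8]
grip_width: 0.0874
```

```bash
python3 - <<'E'
from h import *
grab("g")
a=[cv2.imread(f"pics/g_{n}.png") for n in("scene","top")]
im=np.hstack([cv2.resize(a[0],(400,300)),cv2.resize(a[1],(400,300))]);cv2.imwrite("pics/g.png",im)
b=(a[0][120:230,230:390]);cv2.imwrite("pics/g2.png",cv2.resize(b,(800,550),interpolation=cv2.INTER_CUBIC))
R={}
for n,by,bl in(("scene",(335,165,30,35),(340,185,45,40)),("top",(145,160,25,35),(150,140,35,30))):
    p,d,K,T=load("a",n)
    m=hsvm(p,(20,100,60),(34,255,255));u,v,k=cen(m,by);R[n]=ray(K,T,u,v);
    # handle outline on z=.028 top: points
    C=cloud(d,K,T);Z=C[...,2]
    mm=np.zeros_like(m);x,y,w,h=by;mm[y:y+h,x:x+w]=m[y:y+h,x:x+w]
    mt=mm&(Z>.024)&(Z<.032);P=C[mt][:,:2];c=P.mean(0);uu=np.linalg.svd(P-c)[2][0];s=(P-c)@uu
    print(n,"handle top",len(P),c.round(4),np.degrees(np.arctan2(uu[1],uu[0])).round(1),s.min().round(4),s.max().round(4), np.ptp((P-c)@[-uu[1],uu[0]]).round(3))
    f=(Z>.007)&(Z<.024)&(C[...,0]>.53)&(C[...,0]<.64)&(C[...,1]>.25)&(C[...,1]<.35)&~m
    (cx,cy),r=cv2.minEnclosingCircle(C[f][:,:2].astype(np.float32));print("  lens",round(cx,4),round(cy,4),round(r,4))
    g=hsvm(p,(0,0,70),(180,110,255));x,y,w,h=bl;gg=np.zeros_like(g);gg[y:y+h,x:x+w]=g[y:y+h,x:x+w]
    cn=max(cv2.findContours(gg.astype(np.uint8),0,2)[0],key=cv2.contourArea);e=cv2.fitEllipse(cn);print("  ellipse",e,"->",onz(K,T,*e[0],.010).round(4))
E
```

```text
scene handle top 115 [0.5245 0.3149] -20.2 -0.0457 0.0424 0.019
  lens 0.5926 0.3 0.0449
  ellipse ((359.10748291015625, 204.2593231201172), (20.550880432128906, 24.221771240234375), 106.08818054199219) -> [0.5944 0.2908 0.01  ]
top handle top 83 [0.5163 0.3146] 158.7 -0.0407 0.0465 0.02
  lens 0.5842 0.3024 0.0692
  ellipse ((166.3673095703125, 157.27523803710938), (18.60231590270996, 18.979429244995117), 64.26564025878906) -> [0.5903 0.2883 0.01  ]
```

View pics/g.png

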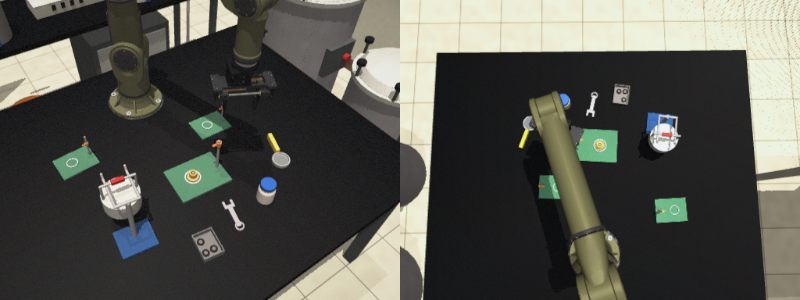

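View pics/g2.png

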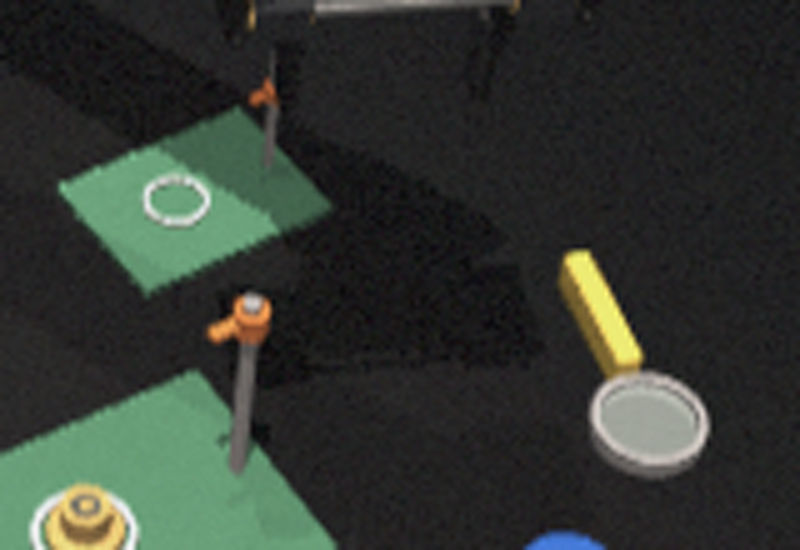

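The overview shows the cover hanging on the hook, the valve in its ring at scene (246,225), and all bystanders in place. The loupe lens is at scene (360,204), with its handle towards (350,183). I'll take the handle with the half-turned grasp (yaw -110.7), so it can later point to -y, away from the post.

Request:
carry_out(
  increments=[
    [0.002, 0.005, 0, -6, -1],
    [0.005, 0.015, 0, -14, -1],
    [0.008, 0.03, 0, -22, -1],
    [0.012, 0.045, 0, -30, -1],
    [0.015, 0.06, 0, -38, -1],
    [0.018, 0.075, 0, -46, -1],
    [0.022, 0.09, 0, -54, -1],
    [0.025, 0.105, 0, -62, -1],
    [0.028, 0.12, 0, -70, -1],
    [0.032, 0.135, 0, -78, -1],
    [0.036, 0.15, 0, -86, -1],
    [0.04, 0.16, 0, -94, -1],
    [0.042, 0.17, 0, -102, -1],
    [0.042, 0.174, 0, -110, -1],
    [0.042, 0.174, 0, -118, -1],
    [0.042, 0.174, 0, -126, -1],
    [0.042, 0.174, 0, -134, -1],
    [0.042, 0.174, 0, -142, -1],
    [0.042, 0.174, 0, -150, -1],
    [0.042, 0.174, 0, -158, -1],
  ],
)

```text
time_s: 13.8
tool_pos: [0.5381, 0.3058, 0.4518]
tool_rot: [-180.0, -0.0, -95.7]
force: [0.2, -0.0, -0.0]
grip_width: 0.087
```

Request:
carry_out(
  increments=[
    [0, 0, 0, -8, -1],
    [0, 0, -0.01, -15, -1],
    [0, 0, -0.035, -15.6, -1],
    [0, 0, -0.065, -15.6, -1],
    [0, 0, -0.1, -15.6, -1],
    [0, 0, -0.135, -15.6, -1],
    [0, 0, -0.165, -15.6, -1],
    [0, 0, -0.185, -15.6, -1],
    [0, 0, -0.2, -15.6, -1],
    [0, 0, -0.205, -15.6, -1],
    [0, 0, -0.205, -15.6, -1],
  ],
)

```text
time_s: 14.9
tool_pos: [0.5377, 0.3071, 0.2463]
tool_rot: [-180.0, -0.0, -110.8]
force: [-0.6, -0.4, -0.0]
grip_width: 0.0872
```

```bash
python3 - <<'E'
from h import *
grab("i");o=env.get_obs();print(o["tool_pos"],o["tool_rot"],o["qpos"].round(1),o["force"])
b=cv2.imread("pics/i_scene.png")[130:230,300:420];cv2.imwrite("pics/i2.png",cv2.resize((255*(b/255.)**.5).astype(np.uint8),(720,600),interpolation=cv2.INTER_CUBIC))
p,d,K,T=load("i","scene");tp=o["tool_pos"];y=np.radians(o["tool_rot"][2])
for s in(-.0435,0,.0435):print((np.array(proj(K,T,[tp[0]+s*np.cos(y),tp[1]+s*np.sin(y),tp[2]-.182]))-[300,130])*6)
E
```

```text
[0.53808132 0.30755458 0.24753638] [-1.79935930e+02  8.52762834e-02 -1.10706712e+02] [ -63.1   25.3   38.7   99.   -17.6   61.8 -129.4] [-0.74119399 -0.47887875  0.69372312]
[407.43529554 267.95653216]
[323.07335378 281.91890966]
[237.87672948 296.01943182]
```

View pics/i2.png

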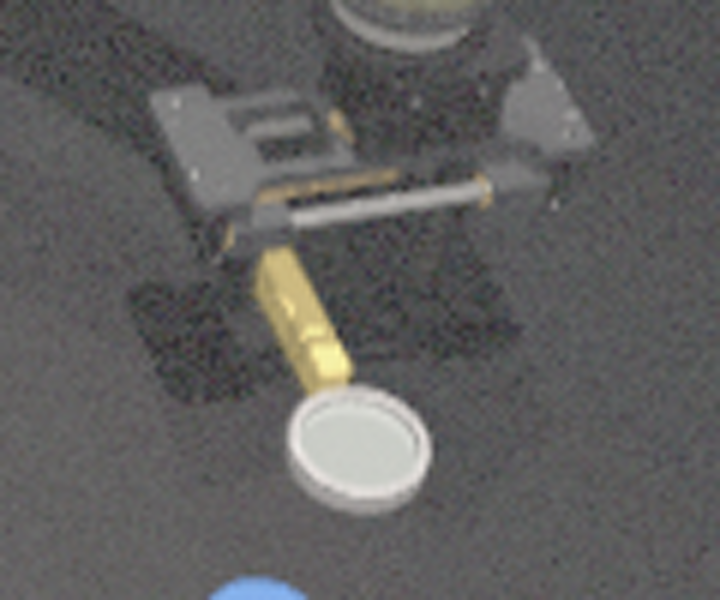

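Request:
carry_out(
  increments=[
    [0, 0.002, -0.015, 0, -1],
    [0, 0.002, -0.03, 0, -1],
    [0, 0.002, -0.045, 0, -1],
    [0, 0.002, -0.055, 0, -1],
    [0, 0.002, -0.06, 0, -1],
    [0, 0.002, -0.06, 0, -1],
    [0, 0.002, -0.06, 0, -1],
  ],
  grip_force=5,
)

```text
time_s: 15.7
tool_pos: [0.5377, 0.3096, 0.1865]
tool_rot: [-180.0, 0.0, -110.7]
force: [0.3, 0.1, 0.6]
grip_width: 0.087
```

Request:
carry_out(
  increments=[
    [0, 0, 0, 0, 0],
    [0, 0, 0, 0, 0.4],
    [0, 0, 0, 0, 0.6],
    [0, 0, 0, 0, 0.8],
    [0, 0, 0, 0, 1],
    [0, 0, 0, 0, 1],
    [0, 0, 0, 0, 1],
    [0, 0, 0, 0, 1],
    [0, 0, 0, 0, 1],
    [0, 0, 0, 0, 1],
    [0, 0, 0, 0, 1],
  ],
  grip_force=5,
)

```text
time_s: 16.8
tool_pos: [0.5374, 0.3097, 0.1863]
tool_rot: [180.0, 0.0, -110.7]
force: [-0.2, -0.3, -0.3]
grip_width: 0.0178
```

Request:
carry_out(
  increments=[
    [0, 0, 0, 0, 1],
    [0, 0, 0, 0, 1],
    [0, 0, 0, 0, 1],
  ],
  grip_force=35,
)

```text
time_s: 17.1
tool_pos: [0.5374, 0.3097, 0.1863]
tool_rot: [180.0, -0.0, -110.7]
force: [0.0, 0.8, -0.3]
grip_width: 0.0172
```

```bash
python3 - <<'E'
from h import *
grab("j");o=env.get_obs();print(o["tool_pos"],o["tool_rot"],o["force"],o["grip_width"])
b=cv2.imread("pics/j_scene.png")[130:230,300:420];cv2.imwrite("pics/j2.png",cv2.resize((255*(b/255.)**.5).astype(np.uint8),(720,600),interpolation=cv2.INTER_CUBIC))
E
```

```text
[0.53740723 0.30961002 0.1862523 ] [ 1.79997152e+02 -5.60084184e-03 -1.10658105e+02] [-0.99364283  1.03473007 -1.28336988] 0.01806759416695625
```

View pics/j2.png

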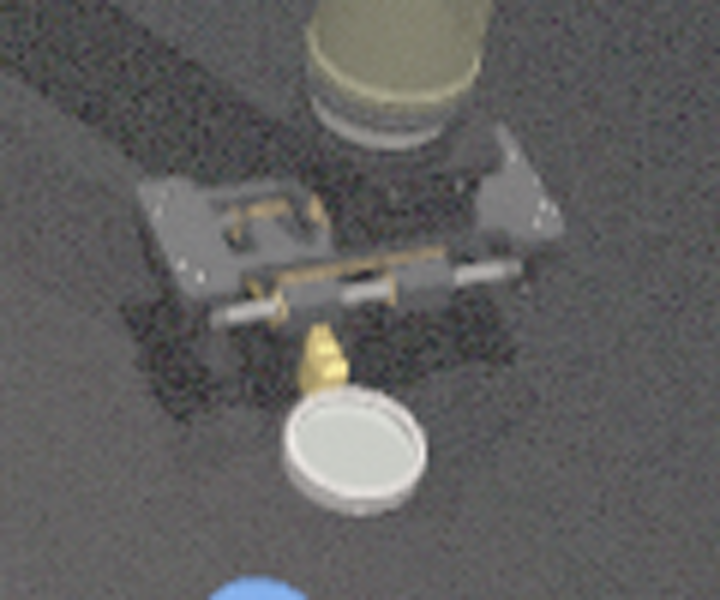

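```bash
python3 - <<'E'
from h import *
p,d,K,T=load("j","scene")
g=hsvm(p,(0,0,70),(180,110,255));gg=np.zeros_like(g);gg[185:220,340:380]=g[185:220,340:380]
cn=max(cv2.findContours(gg.astype(np.uint8),0,2)[0],key=cv2.contourArea);e=cv2.fitEllipse(cn);print("lens now",e,onz(K,T,*e[0],.009).round(4))
print("pred", .5374+.06*np.cos(np.radians(-20.7)),.3097+.06*np.sin(np.radians(-20.7)))
for tag in("d","g","j"):
  for n in("scene","top"):
    p,d,K,T=load(tag,n);C=cloud(d,K,T);X,Y,Z=[C[...,i] for i in range(3)]
    near=(X>.38)&(X<.58)&(Y>-.12)&(Y<.12)&(d>0)
    # valve top
    y=hsvm(p,(14,70,40),(30,255,255))&near
    v=y&(Z>.033)&(Z<.048)&(Y<.02)
    if v.sum()>6:
        print(tag,n,"valve top",v.sum(),C[v].mean(0).round(4),end=" ")
        uu=np.nonzero(v);print("on .04 plane",onz(K,T,uu[1].mean(),uu[0].mean(),.04).round(4))
    # ring white
    w=hsvm(p,(0,0,130),(180,70,255))&near&(Z>.008)&(Z<.03)&(Y<.02)
    if w.sum()>10:
        vv,u2=np.nonzero(w);(e)=cv2.fitEllipse(np.c_[u2,vv].astype(np.float32));print("   ring ellipse",np.round(e[0],1),onz(K,T,*e[0],.018).round(4),w.sum())
    o=hsvm(p,(5,110,60),(22,255,255))&near&(Z>.09)&(Z<.16)&(Y>.02)
    if o.sum()>4:
        P=C[o];vv,u2=np.nonzero(o);print(tag,n,"orange",o.sum(),"y range",P[:,1].min().round(4),P[:,1].max().round(4))
        f=P[:,1]<.056
        if f.sum():print("   finger pts",f.sum(),P[f].round(4).tolist()[:14],list(zip(u2[f],vv[f]))[:14])
    gm=hsvm(p,(60,80,40),(90,255,255))&near&(Z<.03)
    if gm.sum()>300:
        r=cv2.minAreaRect(C[gm][:,:2].astype(np.float32));print("  plate",np.round(r[0],4),np.round(r[1],3),r[2])
b=cv2.imread("pics/d_scene.png")[165:245,225:305];cv2.imwrite("pics/d3.png",cv2.resize(b,(600,600),interpolation=cv2.INTER_NEAREST))
E
```

```text
lens now ((358.42822265625, 204.43991088867188), (20.56922721862793, 24.127408981323242), 106.22150421142578) [0.5934 0.2894 0.009 ]
pred 0.593526641849792 0.2884915093732445
d scene valve top 66 [ 0.488  -0.0309  0.0392] on .04 plane [ 0.4886 -0.0313  0.04  ]
   ring ellipse [246.4 225.9] [ 0.4861 -0.0303  0.018 ] 142
d scene orange 66 y range 0.0434 0.0788
   finger pts 17 [[0.4878, 0.0506, 0.14], [0.4912, 0.0513, 0.1428], [0.4904, 0.0552, 0.1396], [0.4886, 0.0435, 0.1412], [0.4903, 0.0455, 0.1415], [0.4899, 0.0492, 0.1389], [0.4911, 0.0516, 0.1385], [0.4928, 0.0536, 0.139], [0.4952, 0.055, 0.1404], [0.4933, 0.0434, 0.1417], [0.4925, 0.0473, 0.1386], [0.497, 0.0471, 0.1429], [0.4948, 0.0522, 0.1376], [0.4963, 0.0544, 0.1378]] [(np.int64(273), np.int64(185)), (np.int64(274), np.int64(185)), (np.int64(275), np.int64(185)), (np.int64(271), np.int64(186)), (np.int64(272), np.int64(186)), (np.int64(273), np.int64(186)), (np.int64(274), np.int64(186)), (np.int64(275), np.int64(186)), (np.int64(276), np.int64(186)), (np.int64(272), np.int64(187)), (np.int64(273), np.int64(187)), (np.int64
[... 3738 characters left out ...]
[ 0.4772 -0.0273  0.0396] on .04 plane [ 0.4771 -0.0273  0.04  ]
   ring ellipse [255.4 185.7] [ 0.4804 -0.0334  0.018 ] 111
j top orange 24 y range 0.0439 0.0734
   finger pts 8 [[0.488, 0.0538, 0.1438], [0.4885, 0.0506, 0.1405], [0.4885, 0.0472, 0.1403], [0.4886, 0.0439, 0.1399], [0.4849, 0.0539, 0.1423], [0.4856, 0.0507, 0.1381], [0.4862, 0.0474, 0.1343], [0.4853, 0.044, 0.1391]] [(np.int64(230), np.int64(178)), (np.int64(231), np.int64(178)), (np.int64(232), np.int64(178)), (np.int64(233), np.int64(178)), (np.int64(230), np.int64(179)), (np.int64(231), np.int64(179)), (np.int64(232), np.int64(179)), (np.int64(233), np.int64(179))]
  plate [ 0.4833 -0.0141] [0.204 0.156] 86.26593017578125
```

View pics/d3.png

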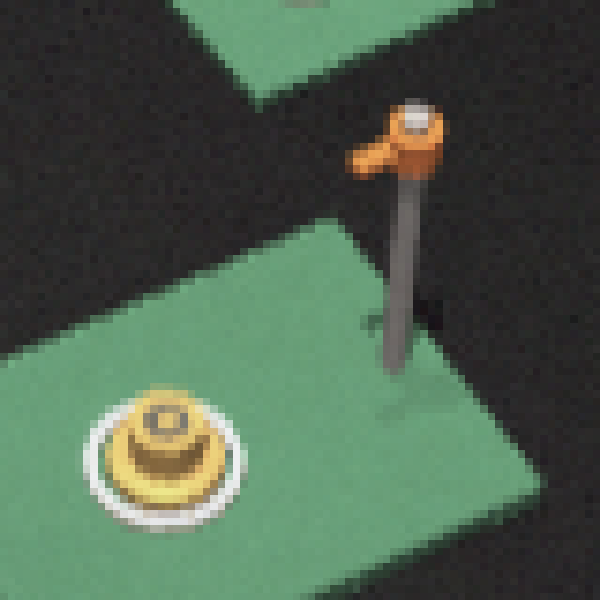

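Request:
carry_out(
  increments=[
    [0, 0, 0.005, 0, 1],
    [0, 0, 0.015, 0, 1],
    [0, 0, 0.035, 0, 1],
    [0, 0, 0.065, 0, 1],
    [0, 0, 0.1, 0, 1],
    [0, 0, 0.135, 0, 1],
    [0, 0, 0.165, 0, 1],
    [0, 0, 0.19, 4, 1],
    [0, -0.01, 0.205, 10, 1],
    [-0.005, -0.03, 0.214, 17, 1],
    [-0.01, -0.055, 0.214, 25, 1],
    [-0.015, -0.085, 0.214, 33, 1],
    [-0.02, -0.115, 0.214, 41, 1],
    [-0.025, -0.15, 0.214, 49, 1],
    [-0.03, -0.185, 0.214, 57, 1],
    [-0.035, -0.22, 0.214, 65, 1],
    [-0.04, -0.255, 0.214, 73, 1],
    [-0.045, -0.29, 0.214, 81, 1],
    [-0.05, -0.32, 0.214, 89, 1],
    [-0.0534, -0.35, 0.214, 96, 1],
  ],
  grip_force=35,
)

```text
time_s: 19.2
tool_pos: [0.4833, -0.0426, 0.4009]
tool_rot: [-179.9, -0.0, -14.4]
force: [0.2, 0.3, -0.6]
grip_width: 0.0176
```

Request:
carry_out(
  increments=[
    [0, -0.025, 0, 6, 1],
    [0, -0.04, 0, 11, 1],
    [0, -0.048, 0, 14.7, 1],
    [0, -0.051, 0, 14.7, 1],
    [0, -0.051, 0, 14.7, 1],
    [0, -0.051, 0, 14.7, 1],
  ],
)

```text
time_s: 19.8
tool_pos: [0.484, -0.0909, 0.4004]
tool_rot: [-180.0, -0.0, 0.0]
force: [0.8, 0.2, -0.9]
grip_width: 0.0178
```

```bash
python3 - <<'E'
from h import *
grab("k");o=env.get_obs();print(o["tool_pos"],o["tool_rot"],o["force"],o["grip_width"])
a=[cv2.imread(f"pics/k_{n}.png") for n in("scene","top")]
im=np.hstack([cv2.resize(a[0][130:260,190:320],(400,400),interpolation=cv2.INTER_CUBIC),cv2.resize(a[1][120:240,200:320],(400,400),interpolation=cv2.INTER_CUBIC)])
cv2.imwrite("pics/k.png",im)
p,d,K,T=load("d","scene")
for u,v in((271.3,186.6),(272.,186.6)):
    oo,r=ray(K,T,u,v)
    for yy in(.042,.044,.046): q=oo+r*(yy-oo[1])/r[1];print("tip",u,yy,q.round(4))
    for xx in(.486,.488,.490): q=oo+r*(xx-oo[0])/r[0];print("  byx",q.round(4))
E
```

```text
[ 0.48407582 -0.09071401  0.40032694] [-1.79993289e+02 -3.87128320e-03  7.01803701e-02] [ 0.42380188  0.56370238 -0.66250558] 0.017834171191443215
tip 271.3 0.042 [0.4919 0.042  0.1428]
tip 271.3 0.044 [0.4894 0.044  0.1392]
tip 271.3 0.046 [0.487  0.046  0.1357]
  byx [0.486  0.0468 0.1343]
  byx [0.488  0.0452 0.1372]
  byx [0.49   0.0435 0.14  ]
tip 272.0 0.042 [0.4948 0.042  0.1455]
tip 272.0 0.044 [0.4923 0.044  0.142 ]
tip 272.0 0.046 [0.4899 0.046  0.1384]
  byx [0.486  0.0492 0.1328]
  byx [0.488  0.0475 0.1357]
  byx [0.49   0.0459 0.1386]
```

View pics/k.png

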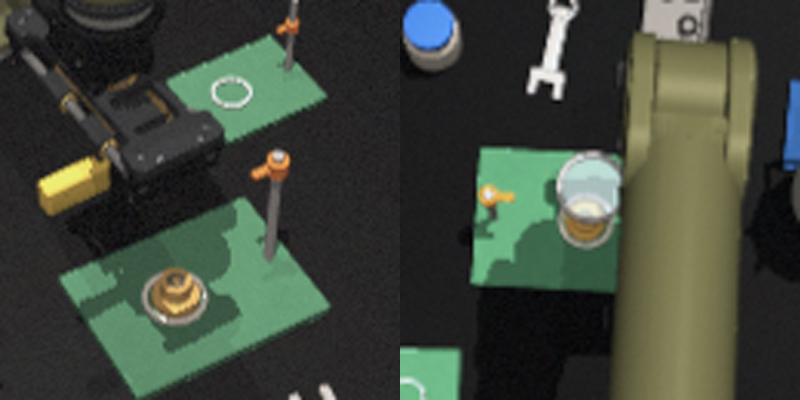

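```bash
python3 - <<'E'
from h import *
p,d,K,T=load("k","top");print("pred lens",proj(K,T,[.484,-.0307,.228]).round(2))
b=p[150:200,235:285];cv2.imwrite("pics/k3.png",cv2.resize(cv2.cvtColor(b,cv2.COLOR_RGB2BGR),(600,600),interpolation=cv2.INTER_NEAREST))
C=cloud(d,K,T);m=(C[...,2]>.2)&(C[...,2]<.25)&(abs(C[...,0]-.48)<.06)&(C[...,1]>-.08)&(C[...,1]<.03)
print(m.sum(),np.median(C[m],0));(c,r)=cv2.minEnclosingCircle(C[m][:,:2].astype(np.float32));print(c,r)
E
```

```text
pred lens [256.05 174.41]
338 [ 0.47948013 -0.03091735  0.2242375 ]
(0.47845807671546936, -0.03314071148633957) 0.03452569618821144
```

View pics/k3.png

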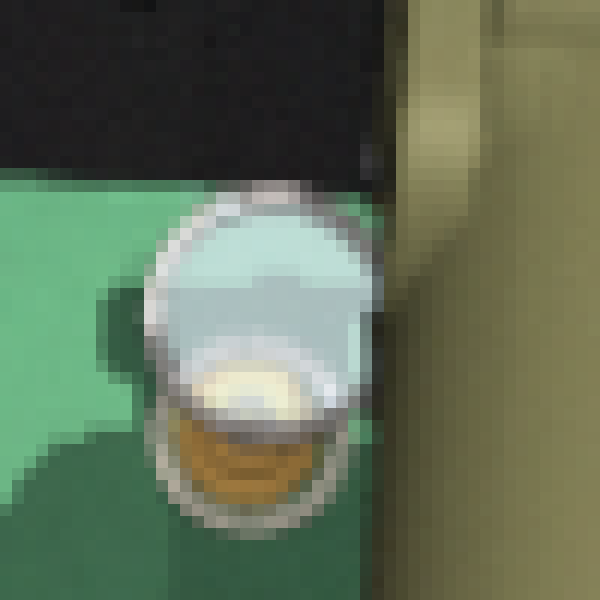

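The top view shows the lens at (256,176) over the ring, level and in the grip. The offsets of both cameras, checked against the tool, put the valve axis at about (0.485,-0.031). Pointer mid-height is about 0.139. Descending.

Request:
carry_out(
  increments=[
    [0.001, 0, -0.01, 0, 1],
    [0.001, 0, -0.025, 0, 1],
    [0.001, 0, -0.04, 0, 1],
    [0.001, 0, -0.055, 0, 1],
    [0.001, 0, -0.067, 0, 1],
    [0.001, 0, -0.075, 0, 1],
    [0.001, 0, -0.08, 0, 1],
    [0.001, 0, -0.082, 0, 1],
    [0.001, 0, -0.082, 0, 1],
    [0.001, 0, -0.082, 0, 1],
    [0.001, 0, -0.082, 0, 1],
  ],
)

```text
time_s: 21.0
tool_pos: [0.4852, -0.0915, 0.3187]
tool_rot: [-180.0, -0.1, 0.0]
force: [-0.4, 0.1, -0.3]
grip_width: 0.0176
```

```bash
python3 - <<'E'
from h import *
o=env.get_obs();print(o["tool_pos"],o["tool_rot"],o["force"],o["grip_width"])
L=[];PZ=[]
for i in range(6):
    grab("l%d"%i)
    p,d,K,T=load("l%d"%i,"top");C=cloud(d,K,T);Z=C[...,2]
    m=(Z>.115)&(Z<.17)&(abs(C[...,0]-.48)<.06)&(C[...,1]>-.08)&(C[...,1]<.012)
    (c,r)=cv2.minEnclosingCircle(C[m][:,:2].astype(np.float32))
    rr=np.hypot(C[...,0]-c[0],C[...,1]-c[1]);f=m&(rr>.029)&(rr<.034);g=m&(rr<.022)
    w=hsvm(p,(5,110,60),(22,255,255))&(Z>.1)&(Z<.16)&(C[...,1]>.03)&(C[...,1]<.056)&(abs(C[...,0]-.487)<.03)
    print(np.round(c,4),round(r,4),m.sum(),"frame z",np.percentile(Z[f],[25,50,75,90]).round(4),"glass",np.median(Z[g]).round(4),"ptr",w.sum(),np.median(Z[w]).round(4))
    ps,ds,Ks,Ts=load("l%d"%i,"scene");Cs=cloud(ds,Ks,Ts)
    w=hsvm(ps,(5,110,60),(22,255,255))&(Cs[...,2]>.1)&(Cs[...,2]<.16)&(Cs[...,1]>.03)&(Cs[...,1]<.055)&(abs(Cs[...,0]-.487)<.03)
    yl=hsvm(ps,(20,90,60),(34,255,255))&(Cs[...,2]>.1)&(Cs[...,1]<-.09)&(Cs[...,0]>.4)&(Cs[...,0]<.56)&(Cs[...,1]>-.2)
    print("   scene ptr",w.sum(),np.median(Cs[w][:,2]).round(4),"handle n,zpct",yl.sum(),np.percentile(Cs[yl][:,2],[5,50,75,90,97]).round(4))
a=[cv2.imread(f"pics/l0_{n}.png") for n in("scene","top")]
im=np.hstack([cv2.resize(a[0][150:260,200:310],(400,400),interpolation=cv2.INTER_CUBIC),cv2.resize(a[1][140:220,210:290],(400,400),interpolation=cv2.INTER_CUBIC)])
cv2.imwrite("pics/l.png",im)
E
```

```text
[ 0.48523405 -0.09145294  0.31874967] [-1.79987768e+02 -5.74511482e-02  4.06357240e-02] [-0.3535332   0.12701305 -0.32694591] 0.017588172847668688
[ 0.4798 -0.0338] 0.0343 274 frame z [0.1429 0.1467 0.1486 0.1501] glass 0.142 ptr 8 0.1393
   scene ptr 15 0.1376 handle n,zpct 238 [0.1394 0.1577 0.1603 0.1626 0.2144]
[ 0.4796 -0.034 ] 0.034 272 frame z [0.1435 0.1466 0.148  0.1516] glass 0.1419 ptr 8 0.14
   scene ptr 15 0.1392 handle n,zpct 238 [0.1397 0.1569 0.1599 0.1622 0.2128]
[ 0.4789 -0.0332] 0.0333 271 frame z [0.1428 0.1456 0.148  0.15  ] glass 0.1416 ptr 7 0.1423
   scene ptr 16 0.1401 handle n,zpct 240 [0.1389 0.157  0.1599 0.1618 0.2156]
[ 0.4786 -0.0343] 0.0337 272 frame z [0.1423 0.1458 0.1486 0.1506] glass 0.1416 ptr 8 0.1416
   scene ptr 14 0.1398 handle n,zpct 237 [0.1379 0.1567 0.1592 0.1608 0.2115]
[ 0.4792 -0.034 ] 0.0335 273 frame z [0.1422 0.1448 0.1472 0.1508] glass 0.1409 ptr 6 0.1411
   scene ptr 15 0.1382 handle n,zpct 242 [0.1391 0.1569 0.1599 0.1619 0.2174]
[ 0.4789 -0.034 ] 0.0336 273 frame z [0.1438 0.1462 0.1486 0.1523] glass 0.1409 ptr 6 0.1394
   scene ptr 14 0.1389 handle n,zpct 235 [0.1391 0.1568 0.1598 0.1614 0.2091]
```

View pics/l.png

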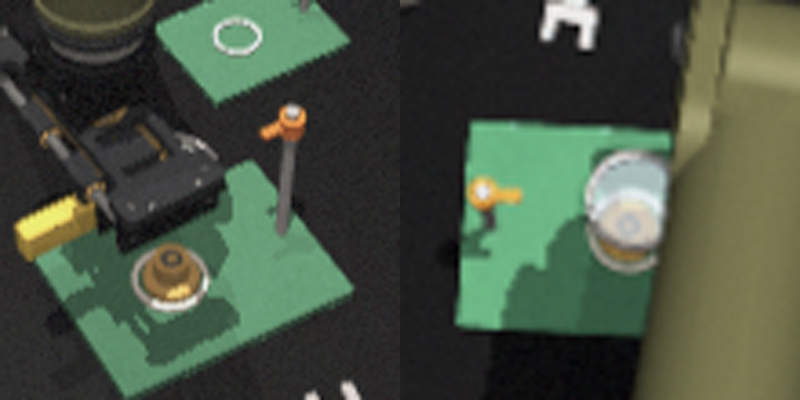

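```bash
python3 - <<'E'
from h import *
_,_,Ks,Ts=load("d","scene");_,_,Kt,Tt=load("d","top")
print("ring",tri(ray(Ks,Ts,246.4,225.9),ray(Kt,Tt,255.4,185.7)))
S=[];P=[]
for i in range(6):
    for n,A,b in(("scene",S,(264,178,12,14)),("top",P,(228,172,10,14))):
        p,d,K,T=load("l%d"%i,n);m=hsvm(p,(5,110,60),(24,255,255));x,y,w,h=b;q=np.argwhere(m[y:y+h,x:x+w])+[y,x];A.append([q[:,1].min(),q[:,0].mean(),q[:,0][q[:,1]<q[:,1].min()+4].mean() if n=="scene" else q[:,0][q[:,1]>q[:,1].max()-3].mean(),q[:,1].max()])
S=np.mean(S,0);P=np.mean(P,0);print(S,P)
print("tip",tri(ray(Ks,Ts,S[0]-.3,S[2]+.2),ray(Kt,Tt,P[3]+.3,P[2])))
E
```

```text
ring (array([ 0.48232214, -0.03109463,  0.01397718]), array([-0.00280422, -0.00476453, -0.00030924]))
[271.         185.86384027 186.12132353 275.        ] [228.  178.5 178.5 233. ]
tip (array([0.48723602, 0.04324778, 0.13867412]), array([-3.59726086e-04, -5.78460515e-04, -7.41196920e-05]))
```

Request:
carry_out(
  increments=[
    [0.0005, 0.0005, -0.0008, 0, 1],
    [0.0005, 0.0005, -0.0008, 0, 1],
    [0.0005, 0.0005, -0.0008, 0, 1],
    [0.0005, 0.0005, -0.0008, 0, 1],
    [0.0005, 0.0005, -0.0008, 0, 1],
  ],
)

```text
time_s: 22.1
tool_pos: [0.4855, -0.0909, 0.3175]
tool_rot: [180.0, -0.0, 0.0]
force: [0.1, 0.4, -0.7]
grip_width: 0.0178
```

The triangulated tip (z 0.1387) agrees with the lens at about 0.1384. One last look before handing in.

```bash
python3 - <<'E'
from h import *
grab("m");o=env.get_obs();print(o["time_s"],o["tool_pos"],o["tool_rot"],o["force"],o["grip_width"])
im=cv2.imread("pics/m_scene.png");cv2.imwrite("pics/m.png",cv2.resize(im,(800,600),interpolation=cv2.INTER_CUBIC))
E
```

```text
22.2 [ 0.48551469 -0.09090226  0.3174994 ] [ 1.79999217e+02 -5.03471471e-03  4.10715453e-02] [-0.61384928  0.13978676 -2.16109219] 0.01801521343552408
```

View pics/m.png

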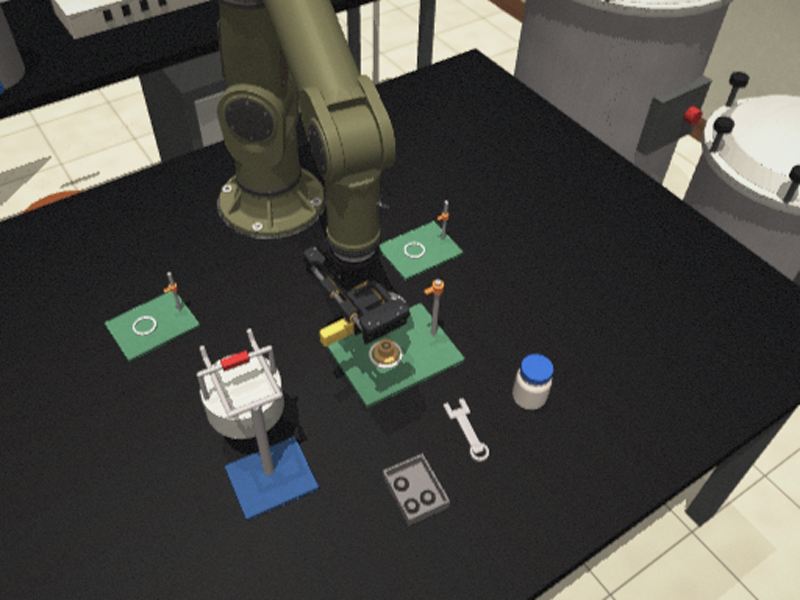

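The cover hangs on both prongs at (238,380). The valve is in its ring at (386,352), the pointer is unmoved at (436,289), the bystanders are in place, and the loupe is held level. Handing in.

```bash
python3 -c "
from cell import env
print(env.sign_off())"
```

```text
the job is handed in; nothing more can be done
None
```

I hung the cover by its handle across both prongs of the hook stand and let go of it there. I then picked up the loupe and handed the job in at about 22 s, still holding it level over the valve.

- **Height:** the lens centre is at about 0.138 m. Depth readings put the pointer at about 0.138–0.139 m, and triangulating its tip gave 0.1387 m.
- **Centring:** the lens is within about 1–2 mm of the valve axis. I compared lens and ring in the top view before a last 0.5 mm correction and did not measure again after it. The gripper hid the lens from the scene camera, so that check rests on the top view alone.
- **Scene:** the last picture shows the cover hanging and the valve in its ring. The pointer, jar, wrench and tray look unmoved.
- **Disagreement:** the two cameras differed by 5–10 mm in x. I settled this by comparing each with the arm's own reading. The scene camera was good to about 2 mm, and the top camera read about 5–6 mm low.

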